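# Assemble the tiered porcelain box on the decorating wheel

## Task

Put the tiered porcelain box together on the round metal decorating wheel: stand the largest tier upright in the middle of the wheel head, then seat the middle tier in its mouth, then the smallest tier, and last of all put on the knobbed lid, each fully home in the one below. It is porcelain, so set each part down rather than dropping it, and leave the teacup, the amber bowl and the paste tub where they are.

Things in the scene. Friction and masses are not known exactly. Their poses are not given: they have to be found in the camera images.
- large_tier_centre (a point): Largest tier of the box: open white porcelain round pot, straight-sided, flat-bottomed, outside diameter 68, height 58, mouth diameter 53 (rim 7.5 wide), thin blue line round the foot, about 240 g. Point on its axis half-way up (29 above its underside); z axis up when upright.
- middle_tier_centre (a point): Middle tier: same ware, outside diameter 59, height 46, mouth 44. Its lowest 6 are a tapered foot (diameter 48, 41 at the bottom) that drops into the large tier's mouth; the body rests on the rim. 160 g. Point on its axis half-way up (23 over its underside), z up; fully home it is 46 above the large tier's point. Grip the upper half, to keep the fingertips off the wider rim below.
- small_tier_centre (a point): Smallest tier: same ware, outside diameter 50, height 36, mouth 35. Its lowest 6 are a tapered foot (diameter 39, 32 at the bottom) that drops into the middle tier's mouth. 100 g. Point on its axis half-way up (18 over its underside), z up; fully home it is 35 above the middle tier's point. Grip near the top, to keep the fingertips off the wider rim below.
- lid_centre (a point): Lid: white porcelain disc, diameter 42, with an upright round knob; height 40. From the bottom: tapered foot 6 high (diameter 30, 23 at the bottom) that drops into the small tier's mouth, disc 8 thick, knob 26 tall and 16 to 18 in diameter, by which it is picked up. 60 g. Point on its axis half-way up (20 below the knob's top), z up; fully home it is 32 above the small tier's point.
- wheel_top (a point): Decorating wheel: low dark metal stand with a flat round head of diameter 110, engraved with thin bright rings, its top 45 above the bench, on a column and foot; it is fixed and does not turn. Point at the centre of the head's upper surface; z up.
- teacup: Handleless white teacup that is no part of the box (sides flare; rim diameter 72, height 56), loose, to be left alone. Origin: centre of its underside.
- glaze_bowl: Amber-brown bowl, diameter 96, height 50, loose, to be left alone. Origin: centre of its underside.
- paste_tub: White tub with screw cap, diameter 84, height 85, loose, to be left alone. Origin: centre of its underside.
Things that resemble listed ones, but are neither listed nor needed, are in the scene too. What is shaped like the part that bears small_tier_centre but red is not meant.

How it is judged:
By the outcome, as a careful person would: the job done as asked, in the order asked, and still so for the second after the job is handed in, with the robot touching nothing.
It also fails if it takes over 106 s, if anything falls off the work surface, if the arm or the gripper's body presses on something with over 40 N, if the wrist force passes 120 N, or if a joint passes its speed limit or range.

## Robot

A 7-joint arm with a two-finger parallel gripper is mounted at the origin on the work surface. World frame = base frame: x ahead of the robot, y to its left, z up, the work surface at z = 0. Lengths are in m, angles in degrees, forces in N, time in s.
With the tool pointing down it reaches from about 0.35 to 0.775 m from the base axis. Payload 3.1 kg.
Tool frame: the origin (TCP) lies midway between the tips of the shut fingers; the grasp point (between the pads) lies 19 mm behind it (manip.grip_depth is the x of the grasp point in the tool frame, in m); x points along the fingers, y is the direction in which the jaws open and shut, and the axes are right-handed (so a half turn about x gives the same grasp; the last joint's range is limited). The gripper opens to 85 mm and grips with 20 to 120 N. Pads are 22 mm wide; open, the fingers measure 114 mm over their backs; the gripper's body (76 mm by 85 mm) begins 54 mm behind the grasp point. The pads swing forward as they close: fully open they stand 13 mm farther back than shut.
Start: joints at [-77.046, 17.813, 0.802, 86.603, -0.252, 75.585, -1.558], TCP at [0.146, 0.53, 0.231] pointing down, gripper open.
Joint ranges: [-154.91, 154.91], [-16.99, 109.72], [-72.82, 74.43], [7.12, 147.25], [-82.49, 262.49], [11.32, 116.49], [-174.64, 174.64]. Speed limits (degrees/s): [159.86, 159.86, 180, 180, 180, 180, 180].

## Interface

Orientations are given as [roll, pitch, yaw] about the fixed x, y, z axes, in that order (R = Rz(yaw) Ry(pitch) Rx(roll)).
In Python, from cell import manip, capture, ticket gives the robot as it stands.
- The arm moves only by the tool apply_moves, never from a script. Its argument "motion" is a list of rows, each a list of 7 numbers: the turn, a rotation vector about the world's x, y, z in degrees, then the shift along the world's x, y, z in cm, then the opening, from -1 (shut) to 1 (fully open), so that 0 is half open. A call has exactly 8 rows; each row shifts and turns the commanded pose from where the row before left it; what a row does not reach is not made up. A row lasts 1/8 s, in which the tool goes at most 62.5 mm and 10.7 degrees, less where a joint would pass 70% of its speed; a pose out of reach is approached as far as the arm can. A call with a gripper value outside its range is refused whole. The fingers move at their own pace and stop on an object; the grip force is fixed at half the most. Time passes only in rows, so rows that do not move let the fingers close, or fill a call up. It gives the time, the measured TCP pose, the force and the opening at its end, in the units of the state.
- manip.observe(): the state, without advancing time (a new reading comes with each control period).
- capture(name): name is "side" or "top"; returns a dict with "img" (480x640x3 uint8, red, green, blue), "fovy" (degrees; the focal length in pixels is half the picture's height over the tangent of half this angle, whatever the lens; pixels are square), "cx", "cy" (the principal point, pixels), "rvec" (rotation vector, rad) and "tvec" (3), from world to camera coordinates, as OpenCV has them. Camera axes: x right, y down, z forward; pixel columns grow to the right and rows downward; lengths in m; the calibration is good to about 2 mm. A picture is of the moment at which its call begins. There is no depth.
- ticket.job_done(): hands the job in, once; it reports no verdict.
The state is a dict: "time": time; "joint_pos": joint angles; "qd": joint speeds; "tau": joint torques, N m; "tool_pos": TCP position; "tool_rot": TCP orientation; "contact_force": force on the tool from outside, world axes, zero at the start; "wrist_torque": the same for the moment, N m; "opening": finger opening in m.
Only numpy, scipy, OpenCV 4.12 (cv2) and the standard library are available. Lean on these libraries where they do the work, as an engineer would, in place of code of your own. Each camera call takes 0.05 s, during which the arm holds its last target. There are 200 camera calls.

## Working session

There is one attempt and no reset: what is moved stays moved. The work goes in short steps, Python scripts to look and compute and a tool call to move; the robot and the scene stay as the last step left them, time stands still between calls to the robot, and variables do not carry over. Pictures are saved under pics/ and viewed, about 12 in all and at most 16, crops included, and the job is handed in when it is done.

Besides the shell and the picture viewer there is one more tool, called by a JSON object that holds its "api" and its "payload". apply_moves: Moves the arm, as the interface text tells. Its arguments: {"type":"object","properties":{"motion":{"type":"array","items":{"type":"array","items":{"type":"number"}}}},"required":["motion"]}

```bash
ls; mkdir -p pics; cat > h.py <<'E'
import numpy as np, cv2
from cell import manip, capture, ticket
def cam(name):
    c=capture(name); R=cv2.Rodrigues(np.array(c["rvec"],float))[0]; t=np.array(c["tvec"],float).ravel()
    f=c["img"].shape[0]/2/np.tan(np.radians(c["fovy"])/2)
    return dict(img=c["img"],R=R,t=t,f=f,cx=c["cx"],cy=c["cy"],C=-R.T@t)
def ray(c,u,v,z):
    d=c["R"].T@np.array([(u-c["cx"])/c["f"],(v-c["cy"])/c["f"],1]); 
    return c["C"]+d*(z-c["C"][2])/d[2]
def proj(c,p):
    q=c["R"]@np.array(p,float)+c["t"]; return c["cx"]+c["f"]*q[0]/q[2], c["cy"]+c["f"]*q[1]/q[2]
def save(c,fn,crop=None,s=1):
    im=c["img"][...,::-1]
    if crop: x0,y0,x1,y1=crop; im=im[y0:y1,x0:x1]
    cv2.imwrite("pics/"+fn,cv2.resize(im,None,fx=s,fy=s,interpolation=cv2.INTER_CUBIC))
E
python3 - <<'E'
from h import *
for n in("top","side"):
    c=cam(n); save(c,n+"0.png"); np.savez("%s0.npz"%n,**c); print(n,c["C"],c["f"],c["cx"],c["cy"],c["R"][2])
print(manip.observe()); print(manip.grip_depth)
E
```

```text
pics
top [0.47738529 0.02784153 1.06347775] 449.88318459025027 320.15266450316807 243.41355051083295 [ 0.06125422 -0.02722356 -0.99775087]
side [ 0.25032923 -0.76184949  0.8731693 ] 495.1092253576686 321.4357162394436 236.891757852391 [ 0.26155724  0.6671447  -0.69749965]
{'time': 0.1, 'joint_pos': array([-77.04553597,  17.85672996,   0.80078671,  86.68398283,
        -0.25333629,  75.58468767,  -1.55730379]), 'qd': array([ 0.03779671, -0.09763097,  0.07810338, -0.23242399,  0.00992136,
        0.0006239 , -0.02262061]), 'tau': array([ 7.64708584e-04, -3.80854154e+01,  1.46785956e-01, -2.31238389e+01,
        1.23455297e-02,  8.16305866e-03,  6.81853635e-06]), 'tool_pos': array([0.14532987, 0.52976138, 0.23031273]), 'tool_rot': array([ -88.29412435,   89.87636887, -103.63170441]), 'contact_force': array([ 0.56328934, -0.20819105, -0.48017976]), 'wrist_torque': array([-0.0287744 , -0.02237203,  0.00738221]), 'opening': 0.08552127298499934}
-0.0187
```

View pics/top0.png

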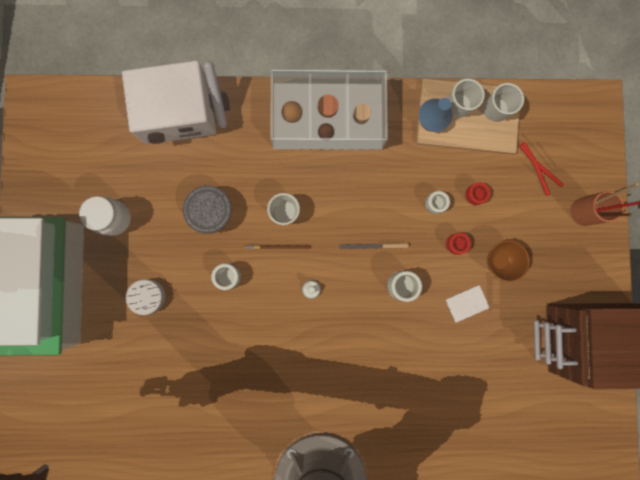

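View pics/side0.png

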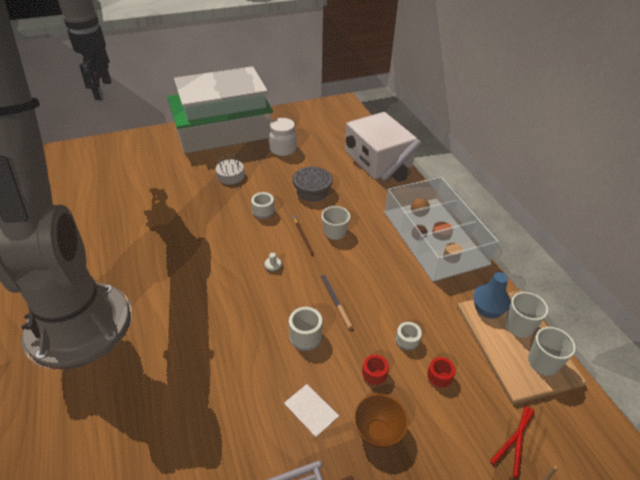

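Candidates in the top view are the white round pieces at (284,209), (225,276), (405,286) and (438,202), plus two on the board at (468,95) and (507,100). The lid is at (311,289) and the wheel at (208,209). Red small ones at (459,243) and (478,193) are excluded. I'll measure the diameters and confirm in one enlarged crop.

```bash
python3 - <<'E'
from h import *
T=dict(np.load("top0.npz"));S=dict(np.load("side0.npz"))
def crop(c,u,v,r=38): 
    im=c["img"][max(0,v-r):v+r,max(0,u-r):u+r,::-1]; return cv2.resize(im,(200,200),interpolation=cv2.INTER_CUBIC)
t=[crop(T,*p) for p in[(284,209),(225,276),(405,286),(438,202)]]
s=[crop(S,*p) for p in[(335,222),(262,205),(306,328),(408,335)]]
u=[crop(T,208,209),crop(T,311,289),crop(S,312,185),crop(S,272,262)]
cv2.imwrite("pics/crops.png",np.vstack([np.hstack(t),np.hstack(s),np.hstack(u)]))
im=T["img"];hsv=cv2.cvtColor(im,cv2.COLOR_RGB2HSV)
m=((hsv[...,1]<70)&(hsv[...,2]>95)).astype(np.uint8)
n,l,st,ce=cv2.connectedComponentsWithStats(m)
for i in range(1,n):
    if 60<st[i,4]<3000: print(st[i],ce[i].round(1))
print(im[209,208],im[276,225],im[209,284])
E
```

```text
[ 0 79  4 29 80] [ 1.8 95.7]
[ 484   83   41   38 1086] [503.8 101.8]
[ 183  186   47   47 1487] [205.7 209.2]
[425 191  25  23 438] [437.3 202. ]
[267 193  33  32 814] [283.1 208.6]
[  79  196   52   40 1550] [104.2 215.5]
[628 205  12  44 446] [634.2 226.8]
[ 67 224  16  15 125] [ 73.7 230.3]
[212 264  28  26 596] [225.3 276.4]
[387 271  35  31 840] [404.5 285.8]
[ 125  280   38   35 1051] [143.9 296.9]
[302 281  19  18 262] [310.9 289.2]
[446 286  43  36 952] [467.1 303.4]
[534 320  44  50 942] [551.1 343.8]
[637 389   3  67 136] [638.3 414.7]
[ 275  436   73   44 1148] [303.7 454. ]
[113 108 103] [111 105  91] [121 114 100]
```

View pics/crops.png

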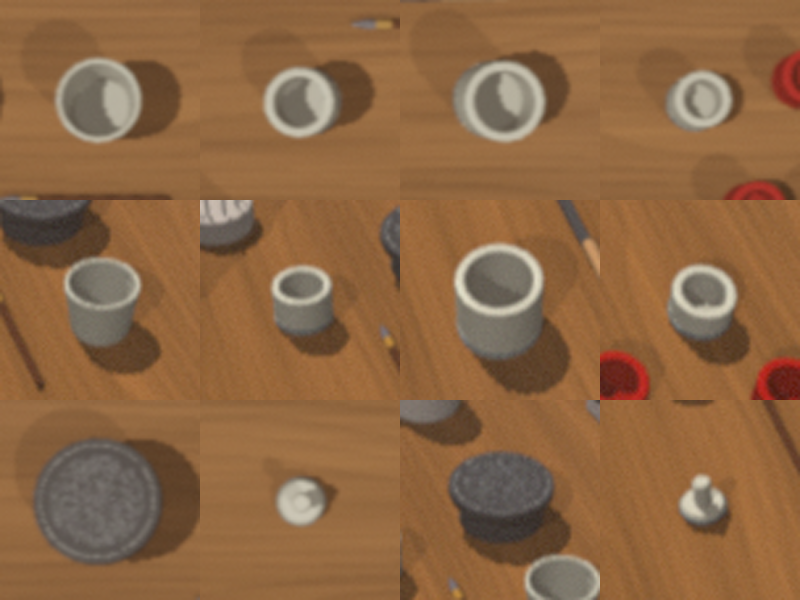

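The (284,209) piece flares, so it is the teacup. By size and thick rims, (405,286) is the large tier, (225,276) the middle and (438,202) the small. The lid stands upright at (311,289). For the wheel I compare (208,209) with (145,297) enlarged, and measure rims in the same script.

```bash
cat > rims.py <<'E'
from h import *
def comp(c,u,v,r=30):
    hsv=cv2.cvtColor(c["img"],cv2.COLOR_RGB2HSV)
    m=((hsv[...,1]<75)&(hsv[...,2]>85)).astype(np.uint8)
    k=np.zeros_like(m); cv2.circle(k,(u,v),r,1,-1)
    return m&k
def rim(c,u,v,z,th=150,r=28):
    # bright rim: outer contour, min circle on plane z
    g=c["img"].min(2); k=np.zeros_like(g); cv2.circle(k,(u,v),r,1,-1)
    m=((g>th)&(k>0)).astype(np.uint8)
    ct=np.vstack(cv2.findContours(m,cv2.RETR_EXTERNAL,cv2.CHAIN_APPROX_NONE)[0])
    h=cv2.convexHull(ct)[:,0]
    p=np.array([ray(c,a,b,z)[:2] for a,b in h],np.float32)
    (x,y),(a,b),_=cv2.fitEllipse(p*1000) if len(p)>5 else ((0,0),(0,0),0)
    return round(x),round(y),round(a),round(b)
E
python3 - <<'E'
from rims import *
T=dict(np.load("top0.npz"));S=dict(np.load("side0.npz"))
for th in(110,130,145):
  for n,p,z,q in[("L",(405,286),.058,(306,320)),("M",(225,276),.046,(262,200)),("S",(438,202),.036,(408,330)),("cup",(284,209),.056,(335,215))]:
    print(th,n,rim(T,*p,z,th),rim(S,*q,z,th))
for th in(100,80): print("wheel",rim(T,208,209,.045,th,40))
print(rim(T,311,289,.012,110,20))
def crop(c,u,v,r): 
    im=c["img"][v-r:v+r,u-r:u+r,::-1]; im=cv2.resize(im,(380,290),interpolation=cv2.INTER_CUBIC); return cv2.convertScaleAbs(im,alpha=1.6,beta=-30)
cv2.imwrite("pics/wheel.png",np.vstack([np.hstack([crop(T,208,209,32),crop(T,145,297,32)]),np.hstack([crop(S,312,183,28),crop(S,230,172,28)])]))
E
```

```text
110 L (443, -189, 67, 76) (435, -204, 68, 95)
110 M (466, 215, 59, 61) (459, 206, 57, 87)
110 S (637, -273, 50, 57) (632, -281, 49, 65)
110 cup (618, 84, 72, 73) (616, 80, 71, 75)
130 L (443, -191, 66, 69) (442, -196, 66, 67)
130 M (466, 215, 57, 58) (464, 211, 56, 59)
130 S (638, -274, 48, 51) (636, -279, 49, 50)
130 cup (618, 84, 70, 71) (616, 80, 68, 72)
145 L (443, -191, 65, 67) (442, -195, 65, 66)
145 M (466, 216, 56, 57) (464, 212, 55, 58)
145 S (638, -274, 46, 49) (637, -278, 47, 48)
145 cup (618, 84, 67, 69) (616, 80, 62, 70)
wheel (618, 257, 97, 98)
wheel (618, 258, 103, 104)
(435, 22, 40, 41)
```

View pics/wheel.png

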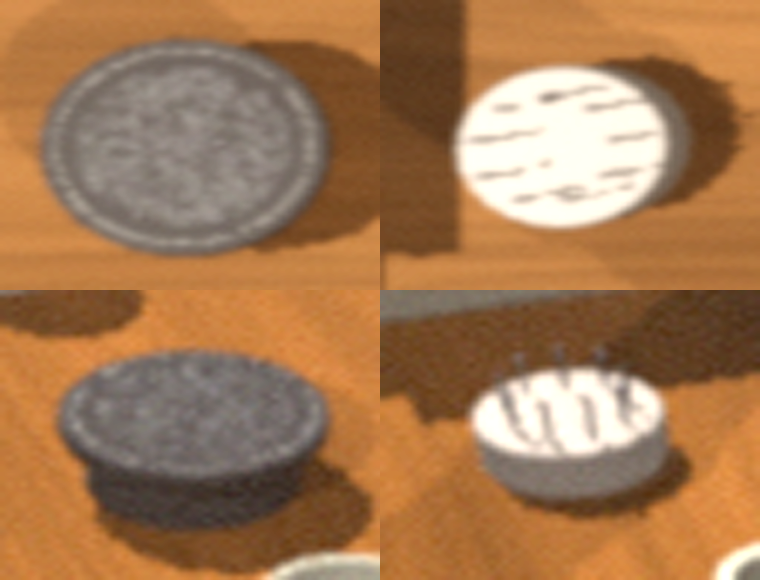

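Only (208,209) is dark with a bright ring and about 110 mm across, so it is the wheel, and (145,297) is a pierced white disc. I'm setting out.

```bash
python3 - <<'E'
from rims import *
S=dict(np.load("side0.npz"));T=dict(np.load("top0.npz"))
for n,c,u,v,r in(("side",S,312,181,30),("top",T,208,209,32)):
    hsv=cv2.cvtColor(c["img"],cv2.COLOR_RGB2HSV)
    for vt in(68,78):
        m=((hsv[...,1]<80)&(hsv[...,2]>vt)).astype(np.uint8);k=np.zeros_like(m);cv2.circle(k,(u,v),r,1,-1);m&=k
        ct=max(cv2.findContours(m,0,1)[0],key=cv2.contourArea);p=np.array([ray(c,a,b,.045)[:2]*1000 for a,b in cv2.convexHull(ct)[:,0]],np.float32)
        print(n,vt,cv2.fitEllipse(p),cv2.boundingRect(ct))
from scipy.spatial.transform import Rotation as R
print(R.from_euler("xyz",manip.observe()["tool_rot"],degrees=True).as_matrix().round(2))
E
```

```text
side 68 ((615.7960205078125, 251.92532348632812), (108.99349212646484, 109.8413314819336), 155.80499267578125) (293, 167, 39, 25)
side 78 ((616.4765014648438, 254.2367706298828), (105.37433624267578, 106.91914367675781), 84.86575317382812) (293, 167, 39, 24)
top 68 ((618.2199096679688, 256.6929931640625), (107.34288024902344, 108.52493286132812), 155.31768798828125) (183, 186, 48, 47)
top 78 ((618.2199096679688, 256.6929931640625), (107.34288024902344, 108.52493286132812), 155.31768798828125) (183, 186, 48, 47)
[[-0.    0.26  0.96]
 [-0.    0.96 -0.26]
 [-1.   -0.    0.  ]]
```

{"api": "apply_moves", "payload": {"motion": [[0,0,0,4,-4,0,1],[0,0,0,4,-4,0,1],[0,0,0,4,-4,0,1],[0,0,0,4,-4,0,1],[0,0,0,4,-4,0,1],[0,0,0,4,-4,0,1],[0,0,0,4,-4,0,1],[0,0,0,4,-4,0,1]]}}

```text
time: 1.1
tool_pos: [0.4662, 0.209, 0.231]
tool_rot: [-172.3, 90.0, 172.4]
contact_force: [0.1, 0.5, -0.1]
opening: 0.0853
```

{"api": "apply_moves", "payload": {"motion": [[0,0,0,-0.2,-5,-0.7,1],[0,0,0,-0.2,-5,-0.7,1],[0,0,0,-0.2,-5,-0.7,1],[0,0,0,-0.2,-5,-0.7,1],[0,0,0,-0.2,-5,-0.7,1],[0,0,0,-0.2,-5,-0.7,1],[0,0,0,-0.2,-5,-0.7,1],[0,0,0,-0.2,-5,-0.7,1]]}}

```text
time: 2.1
tool_pos: [0.4491, -0.1907, 0.1748]
tool_rot: [126.4, 90.0, 111.1]
contact_force: [0.5, -0.5, -0.3]
opening: 0.0855
```

{"api": "apply_moves", "payload": {"motion": [[0,0,0,-0.35,-0.1,-2,1],[0,0,0,-0.35,-0.1,-2,1],[0,0,0,0,0,-2,1],[0,0,0,0,0,-2,1],[0,0,0,0,0,-1.5,1],[0,0,0,0,0,0,1],[0,0,0,0,0,0,1],[0,0,0,0,0,0,1]]}}

```text
time: 3.1
tool_pos: [0.4432, -0.1919, 0.0811]
tool_rot: [0.6, 89.9, -14.8]
contact_force: [-0.7, 0.2, -0.4]
opening: 0.0853
```

```bash
python3 - <<'E'
from h import *
T=cam("top");S=cam("side");o=manip.observe();print(o["tool_pos"])
for c,n in((T,"t"),(S,"s")):
    for p in[(.4425,-.193,.058),o["tool_pos"]+[0,0,.013]]: print(n,proj(c,p))
im=[]
for c,(u,v) in((T,(405,286)),(S,(306,310))):
    k=c["img"][v-60:v+60,u-50:u+50,::-1]; im.append(cv2.resize(k,(400,480),interpolation=cv2.INTER_CUBIC))
cv2.imwrite("pics/g1.png",np.hstack(im))
E
```

```text
[ 0.44305669 -0.19176701  0.08095723]
t (np.float64(406.61607469688505), np.float64(286.4401288079201))
t (np.float64(409.6904199194037), np.float64(286.75155162035986))
s (np.float64(305.0434579601343), np.float64(318.7233477753887))
s (np.float64(305.0279013000645), np.float64(307.1807315971532))
```

View pics/g1.png

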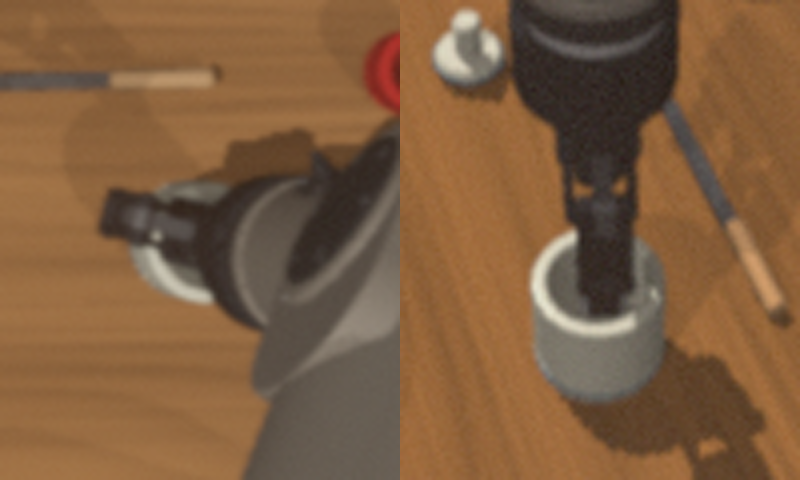

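The fingers straddle the large tier, centred in both views. I descend and grip it.

{"api": "apply_moves", "payload": {"motion": [[0,0,0,0,-0.1,-1.5,1],[0,0,0,0,0,-1.5,1],[0,0,0,0,0,-1.5,1],[0,0,0,0,0,-1.5,1],[0,0,0,0,0,-0.5,1],[0,0,0,0,0,0,1],[0,0,0,0,0,0,0],[0,0,0,0,0,0,0]]}}

```text
time: 4.2
tool_pos: [0.4432, -0.1931, 0.0164]
tool_rot: [-1.8, 89.9, -17.1]
contact_force: [-1.4, -0.4, 4.8]
opening: 0.0669
```

{"api": "apply_moves", "payload": {"motion": [[0,0,0,0,0,0,-1],[0,0,0,0,0,0,-1],[0,0,0,0,0,0,-1],[0,0,0,0,0,0,-1],[0,0,0,0,0,0.5,-1],[0,0,0,0,0,1,-1],[0,0,0,0,0,2,-1],[0,0,0,0,0,3,-1]]}}

```text
time: 5.2
tool_pos: [0.4415, -0.192, 0.0805]
tool_rot: [178.4, 89.9, 163.0]
contact_force: [1.7, -0.5, -1.7]
opening: 0.0669
```

{"api": "apply_moves", "payload": {"motion": [[0,0,0,2.2,5.5,1.5,-1],[0,0,0,2.2,5.5,1.5,-1],[0,0,0,2.2,5.5,1.5,-1],[0,0,0,2.2,5.5,0,-1],[0,0,0,2.2,5.5,0,-1],[0,0,0,2.2,5.5,0,-1],[0,0,0,2.2,5.5,0,-1],[0,0,0,2.1,5.5,0,-1]]}}

```text
time: 6.2
tool_pos: [0.6177, 0.2493, 0.1254]
tool_rot: [-72.8, 90.0, -88.1]
contact_force: [1.1, -0.5, -2.1]
opening: 0.067
```

```bash
python3 - <<'E'
from h import *
o=manip.observe();print(o["tool_pos"],o["contact_force"],o["opening"])
T=cam("top");S=cam("side")
im=[]
for c,(u,v) in((T,(208,209)),(S,(312,150))):
    k=c["img"][v-60:v+60,u-50:u+50,::-1]; im.append(cv2.resize(k,(400,480),interpolation=cv2.INTER_CUBIC))
cv2.imwrite("pics/g2.png",np.hstack(im))
E
```

```text
[0.61773823 0.24925668 0.1254325 ] [ 1.07639795 -0.53682544 -2.14599888] 0.06697809932077319
```

View pics/g2.png

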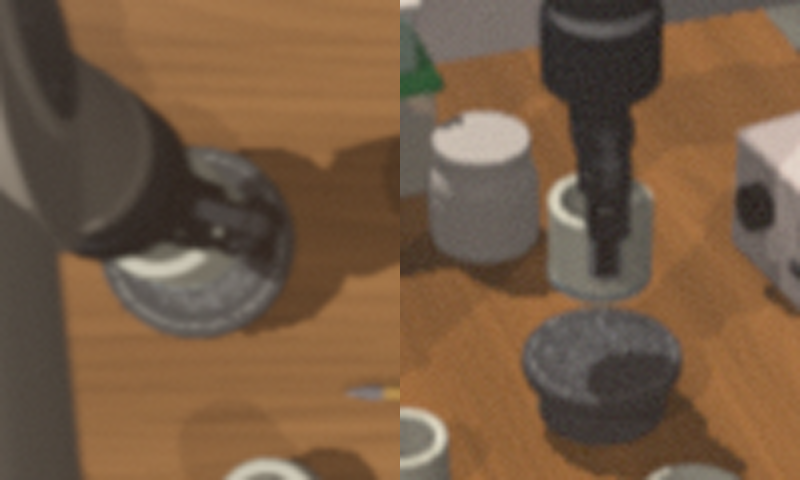

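{"api": "apply_moves", "payload": {"motion": [[0,0,0,0,0.55,-1,-1],[0,0,0,0,0,-1.5,-1],[0,0,0,0,0,-1.5,-1],[0,0,0,0,0,-1.2,-1],[0,0,0,0,0,-0.5,-1],[0,0,0,0,0,-0.2,-1],[0,0,0,0,0,0,-1],[0,0,0,0,0,0,-1]]}}

```text
time: 7.3
tool_pos: [0.618, 0.2531, 0.067]
tool_rot: [37.4, 89.9, 22.1]
contact_force: [-0.6, 1.1, -1.5]
opening: 0.0666
```

{"api": "apply_moves", "payload": {"motion": [[0,0,0,-0.1,0.15,-0.15,-1],[0,0,0,0,0,-0.1,-1],[0,0,0,0,0,-0.1,-1],[0,0,0,0,0,-0.1,-1],[0,0,0,0,0,-0.1,-1],[0,0,0,0,0,0,-1],[0,0,0,0,0,0,-1],[0,0,0,0,0,0,-1]]}}

```text
time: 8.3
tool_pos: [0.6165, 0.2544, 0.0615]
tool_rot: [72.7, 90.0, 57.3]
contact_force: [-3.8, -1.2, 5.7]
opening: 0.0674
```

Contact is felt, so I release and rise.

{"api": "apply_moves", "payload": {"motion": [[0,0,0,0,0,0,0.9],[0,0,0,0,0,0,1],[0,0,0,0,0,0,1],[0,0,0,0,0,0,1],[0,0,0,0,0,1,1],[0,0,0,0,0,2,1],[0,0,0,0,0,4,1],[0,0,0,0,0,5,1]]}}

```text
time: 9.3
tool_pos: [0.6159, 0.2542, 0.1817]
tool_rot: [-141.7, 89.9, -157.0]
contact_force: [0.8, 1.0, -0.1]
opening: 0.0852
```

{"api": "apply_moves", "payload": {"motion": [[0,0,0,-1.9,-0.6,0,1],[0,0,0,-1.9,-0.6,0,1],[0,0,0,-1.9,-0.6,0,1],[0,0,0,-1.9,-0.6,0,1],[0,0,0,-1.9,-0.6,0,1],[0,0,0,-1.9,-0.5,-1.5,1],[0,0,0,-1.9,-0.4,-2.5,1],[0,0,0,-1.9,-0.3,-3,1]]}}

```text
time: 10.3
tool_pos: [0.465, 0.2126, 0.1116]
tool_rot: [47.7, 89.8, 32.3]
contact_force: [0.6, -0.2, -1.2]
opening: 0.0853
```

```bash
python3 - <<'E'
from rims import *
o=manip.observe();print(o["tool_pos"],o["contact_force"],o["opening"])
T=cam("top");S=cam("side");np.savez("top1.npz",**T);np.savez("side1.npz",**S)
print([round(x) for x in proj(T,(.6165,.2544,.103))],[round(x) for x in proj(S,(.6165,.2544,.103))])
u,v=map(round,proj(T,(.6165,.2544,.103)));a,b=map(round,proj(S,(.6165,.2544,.103)))
for th in(120,135): print(rim(T,u,v,.103,th),rim(S,a,b,.103,th,24))
im=[]
for c,(u,v) in((T,(205,240)),(S,(290,180))):
    k=c["img"][v-60:v+60,u-50:u+50,::-1]; im.append(cv2.resize(k,(400,480),interpolation=cv2.INTER_CUBIC))
cv2.imwrite("pics/g3.png",np.hstack(im))
E
```

```text
[0.46498686 0.21256991 0.11161908] [ 0.5804278  -0.1584902  -1.18681615] 0.08525832564448096
[202, 206] [312, 161]
(616, 255, 68, 69) (614, 250, 67, 71)
(616, 255, 66, 67) (614, 251, 66, 68)
```

View pics/g3.png

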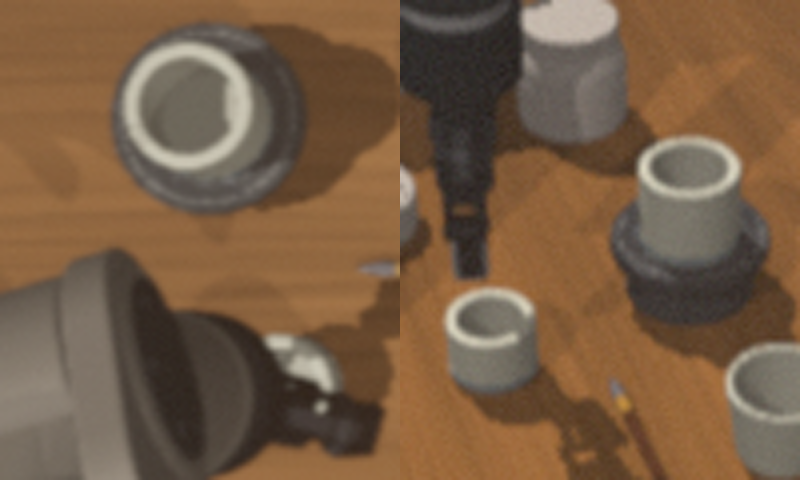

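Large tier stands upright and central on the wheel (rim fit about (615,253), 2 mm off the wheel centre). Next is the middle tier.

{"api": "apply_moves", "payload": {"motion": [[0,0,0,0,0.1,-2,1],[0,0,0,0,0,-2,1],[0,0,0,0,0,-2,1],[0,0,0,0,0,-2,1],[0,0,0,0,0,-1.5,1],[0,0,0,0,0,-0.5,1],[0,0,0,0,0,0,1],[0,0,0,0,0,0,0.2]]}}

```text
time: 11.4
tool_pos: [0.4653, 0.2137, 0.0116]
tool_rot: [42.5, 89.9, 27.2]
contact_force: [-0.2, 0.6, -0.5]
opening: 0.0699
```

{"api": "apply_moves", "payload": {"motion": [[0,0,0,0,0,0,-1],[0,0,0,0,0,0,-1],[0,0,0,0,0,0,-1],[0,0,0,0,0,0,-1],[0,0,0,0,0,0,-1],[0,0,0,0,0,0,-1],[0,0,0,0,0,0,-1],[0,0,0,0,0,0,-1]]}}

```text
time: 12.4
tool_pos: [0.4656, 0.2141, 0.0122]
tool_rot: [51.2, 89.8, 35.9]
contact_force: [-1.7, 0.0, 5.6]
opening: 0.0576
```

{"api": "apply_moves", "payload": {"motion": [[0,0,0,0,0,0.5,-1],[0,0,0,0,0,1.5,-1],[0,0,0,0,0,3,-1],[0,0,0,0,0,4,-1],[0,0,0,0,0,4,-1],[0,0,0,0,0,3,-1],[0,0,0,3,0.8,0,-1],[0,0,0,3,0.8,0,-1]]}}

```text
time: 13.4
tool_pos: [0.5252, 0.2298, 0.1725]
tool_rot: [58.3, 89.9, 42.9]
contact_force: [-0.3, 1.0, -1.7]
opening: 0.058
```

{"api": "apply_moves", "payload": {"motion": [[0,0,0,3,0.8,0,-1],[0,0,0,3,0.8,0,-1],[0,0,0,2,0.6,0,-1],[0,0,0,1,0.2,0,-1],[0,0,0,0,0,-1.5,-1],[0,0,0,0,0,-1,-1],[0,0,0,0,0,0,-1],[0,0,0,0,0,0,-1]]}}

```text
time: 14.4
tool_pos: [0.6142, 0.2535, 0.146]
tool_rot: [96.4, 90.0, 81.1]
contact_force: [-0.6, 0.5, -0.9]
opening: 0.0579
```

```bash
python3 - <<'E'
from rims import *
o=manip.observe();p=o["tool_pos"];print(p,o["contact_force"],o["opening"])
T=cam("top");S=cam("side")
zt=p[2]-.0122+.046
a,b=map(round,proj(S,(p[0],p[1],zt)));print(a,b,zt)
for th in(120,135): print(rim(S,a,b,zt,th,20))
im=[]
for c,(u,v) in((T,(203,206)),(S,(312,150))):
    k=c["img"][v-60:v+60,u-50:u+50,::-1]; im.append(cv2.resize(k,(400,480),interpolation=cv2.INTER_CUBIC))
cv2.imwrite("pics/g4.png",np.hstack(im))
E
```

```text
[0.61419611 0.25349723 0.14603848] [-0.56931642  0.52909107 -0.89504442] 0.057887856430158424
312 136 0.17983848272203445
(595, 254, 21, 51)
(600, 254, 30, 48)
```

View pics/g4.png

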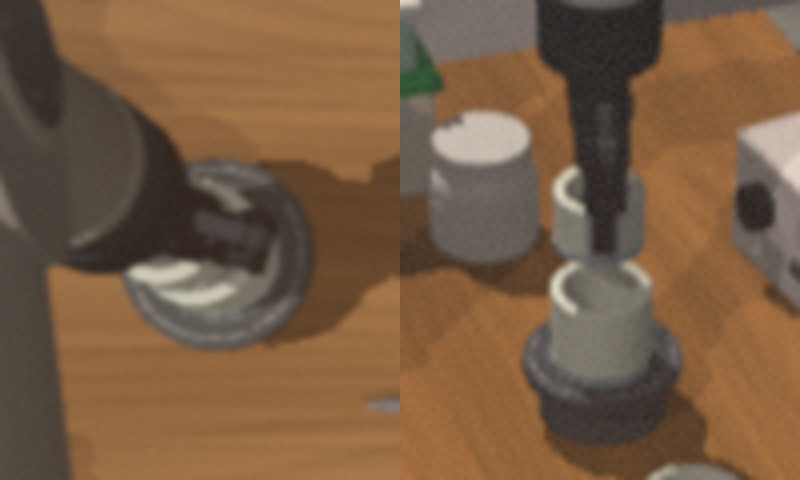

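Over the large tier, the middle tier is about 1–1.5 mm left of the mouth's axis in the side view. I nudge +x and lower it slowly.

{"api": "apply_moves", "payload": {"motion": [[0,0,0,0.1,0,-1,-1],[0,0,0,0,0,-1,-1],[0,0,0,0,0,-0.6,-1],[0,0,0,0,0,-0.3,-1],[0,0,0,0,0,-0.2,-1],[0,0,0,0,0,-0.2,-1],[0,0,0,0,0,0,-1],[0,0,0,0,0,0,-1]]}}

```text
time: 15.5
tool_pos: [0.6157, 0.2535, 0.113]
tool_rot: [41.2, 90.0, 25.9]
contact_force: [0.8, 0.2, -2.2]
opening: 0.0581
```

Foot is 2 mm inside the mouth with no contact force.

{"api": "apply_moves", "payload": {"motion": [[0,0,0,0,0,-0.1,-1],[0,0,0,0,0,-0.1,-1],[0,0,0,0,0,-0.1,-1],[0,0,0,0,0,-0.1,-1],[0,0,0,0,0,-0.05,-1],[0,0,0,0,0,0,-1],[0,0,0,0,0,0,-1],[0,0,0,0,0,0,-1]]}}

```text
time: 16.5
tool_pos: [0.6156, 0.2535, 0.1093]
tool_rot: [57.9, 90.0, 42.6]
contact_force: [-2.8, 0.4, 5.6]
opening: 0.0579
```

{"api": "apply_moves", "payload": {"motion": [[0,0,0,0,0,0,0.9],[0,0,0,0,0,0,1],[0,0,0,0,0,0,1],[0,0,0,0,0,0,1],[0,0,0,0,0,1,1],[0,0,0,0,0,3,1],[0,0,0,0,0,5,1],[0,0,0,0,-3,1,1]]}}

```text
time: 17.5
tool_pos: [0.6174, 0.2276, 0.2135]
tool_rot: [48.3, 89.4, 33.3]
contact_force: [-0.0, -0.6, -0.4]
opening: 0.0854
```

{"api": "apply_moves", "payload": {"motion": [[0,0,0,0,-5.8,0,1],[0,0,0,0,-5.8,0,1],[0,0,0,0,-5.8,0,1],[0,0,0,0,-5.8,0,1],[0,0,0,0.5,-5.8,-1,1],[0,0,0,0.5,-5.8,-1,1],[0,0,0,0.5,-5.8,-1,1],[0,0,0,0.5,-5.8,-1,1]]}}

```text
time: 18.5
tool_pos: [0.636, -0.2423, 0.1691]
tool_rot: [9.5, 89.9, -5.9]
contact_force: [0.8, -0.3, -0.9]
opening: 0.0854
```

```bash
python3 - <<'E'
from rims import *
o=manip.observe();print(o["tool_pos"],o["contact_force"],o["opening"])
T=cam("top");S=cam("side")
z=.143
u,v=map(round,proj(T,(.616,.254,z)));a,b=map(round,proj(S,(.616,.254,z)));print(u,v,a,b)
for th in(120,135): print("M",rim(T,u,v,z,th,24),rim(S,a,b,z,th,22))
print("S",rim(T,438,202,.036,130),rim(S,408,330,.036,130))
im=[]
for c,(u,v) in((T,(203,206)),(S,(312,150))):
    k=c["img"][v-60:v+60,u-50:u+50,::-1]; im.append(cv2.resize(k,(400,480),interpolation=cv2.INTER_CUBIC))
cv2.imwrite("pics/g5.png",np.hstack(im))
E
```

```text
[ 0.63603017 -0.24230099  0.16911467] [ 0.78233644 -0.25193698 -0.93273294] 0.08541193336409761
197 203 312 148
M (611, 252, 58, 69) (602, 232, 58, 115)
M (612, 253, 56, 65) (603, 235, 56, 104)
S (638, -274, 48, 52) (636, -278, 49, 50)
```

View pics/g5.png

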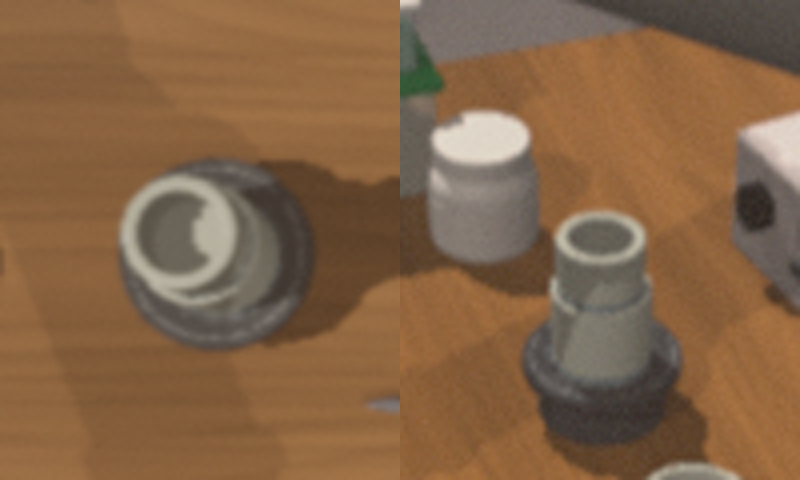

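Middle tier looks level and fully home. Before descending on the small tier, I check clearance of the fingers to the red rings.

```bash
python3 - <<'E'
from h import *
T=dict(np.load("top0.npz"));S=dict(np.load("side1.npz"))
hsv=cv2.cvtColor(T["img"],cv2.COLOR_RGB2HSV);m=(((hsv[...,0]<8)|(hsv[...,0]>172))&(hsv[...,1]>160)&(hsv[...,2]>60)).astype(np.uint8)
n,l,st,ce=cv2.connectedComponentsWithStats(m)
for i in range(1,n):
    if 200<st[i,4]<2000: print(st[i],ray(T,*ce[i],.03).round(3))
print("M rim",ray(T,197.9,204.75,.143),ray(S,312,149.5,.143), "tub/bowl ok")
E
```

```text
[519 142  44  54 430] [ 0.717 -0.518  0.03 ]
[465 183  26  22 442] [ 0.658 -0.369  0.03 ]
[446 233  26  21 436] [ 0.541 -0.321  0.03 ]
M rim [0.61331132 0.25280885 0.143     ] [0.61362988 0.24768737 0.143     ] tub/bowl ok
```

{"api": "apply_moves", "payload": {"motion": [[0,0,0,0.1,-1.7,-2,1],[0,0,0,0,-1.7,-3,1],[0,0,0,0,0,-3,1],[0,0,0,0,0,-2,1],[0,0,0,0,0,-1,1],[0,0,0,0,0,0,1],[0,0,0,0,0,0,1],[0,0,0,0,0,0,1]]}}

```text
time: 19.6
tool_pos: [0.6373, -0.275, 0.0597]
tool_rot: [-8.8, 89.9, -24.1]
contact_force: [0.6, -0.5, 0.9]
opening: 0.0852
```

{"api": "apply_moves", "payload": {"motion": [[0,0,0,0,-0.15,-1.5,1],[0,0,0,0,0,-1.5,1],[0,0,0,0,0,-1.5,1],[0,0,0,0,0,-0.45,1],[0,0,0,0,0,0,1],[0,0,0,0,0,0,0.1],[0,0,0,0,0,0,0],[0,0,0,0,0,0,-0.1]]}}

```text
time: 20.6
tool_pos: [0.6375, -0.2765, 0.0102]
tool_rot: [-6.4, 89.8, -21.7]
contact_force: [-0.1, 0.2, 4.4]
opening: 0.0486
```

{"api": "apply_moves", "payload": {"motion": [[0,0,0,0,0,0,-1],[0,0,0,0,0,0,-1],[0,0,0,0,0,0,-1],[0,0,0,0,0,0,-1],[0,0,0,0,0,0,-1],[0,0,0,0,0,0,-1],[0,0,0,0,0,0,-1],[0,0,0,0,0,0,-1]]}}

```text
time: 21.6
tool_pos: [0.6375, -0.2765, 0.0101]
tool_rot: [-6.8, 89.9, -22.1]
contact_force: [0.5, -0.6, 5.4]
opening: 0.049
```

{"api": "apply_moves", "payload": {"motion": [[0,0,0,0,0,0.5,-1],[0,0,0,0,0,2,-1],[0,0,0,0,0,4,-1],[0,0,0,0,0,5,-1],[0,0,0,0,2,5,-1],[0,0,0,0,5,3,-1],[0,0,0,-0.3,5.8,0,-1],[0,0,0,-0.3,5.8,0,-1]]}}

```text
time: 22.6
tool_pos: [0.6305, -0.0887, 0.2055]
tool_rot: [18.1, 89.9, 2.7]
contact_force: [0.2, 0.3, -1.5]
opening: 0.0489
```

{"api": "apply_moves", "payload": {"motion": [[0,0,0,-0.4,5.8,0,-1],[0,0,0,-0.4,5.8,0,-1],[0,0,0,-0.4,5.8,0,-1],[0,0,0,-0.4,5.8,0,-1],[0,0,0,-0.1,5.5,0,-1],[0,0,0,0,3.5,0,-1],[0,0,0,0,1,0,-1],[0,0,0,0,0.5,0,-1]]}}

```text
time: 23.6
tool_pos: [0.6138, 0.2452, 0.2042]
tool_rot: [-60.9, 89.9, -76.4]
contact_force: [-0.3, 0.3, -1.1]
opening: 0.0486
```

{"api": "apply_moves", "payload": {"motion": [[0,0,0,0.1,0.6,-1,-1],[0,0,0,0,0,-1,-1],[0,0,0,0,0,-1,-1],[0,0,0,0,0,-0.5,-1],[0,0,0,0,0,0,-1],[0,0,0,0,0,0,-1],[0,0,0,0,0,0,-1],[0,0,0,0,0,0,-1]]}}

```text
time: 24.6
tool_pos: [0.6147, 0.253, 0.1692]
tool_rot: [40.7, 90.0, 25.3]
contact_force: [0.9, 0.0, -0.9]
opening: 0.049
```

```bash
python3 - <<'E'
from rims import *
o=manip.observe();print(o["tool_pos"],o["contact_force"],o["opening"])
T=cam("top");S=cam("side")
print(proj(S,o["tool_pos"]),proj(S,(.6145,.2515,.143)))
im=[]
for c,(u,v) in((T,(200,205)),(S,(312,140))):
    k=c["img"][v-40:v+40,u-33:u+33,::-1]; im.append(cv2.resize(k,(396,480),interpolation=cv2.INTER_CUBIC))
cv2.imwrite("pics/g6.png",np.hstack(im))
E
```

```text
[0.61468313 0.25304507 0.16916882] [ 0.91419473  0.03499084 -0.88051348] 0.048972324585819606
(np.float64(311.7413939890998), np.float64(139.67966068542484)) (np.float64(311.822967175047), np.float64(148.64071897896847))
```

View pics/g6.png

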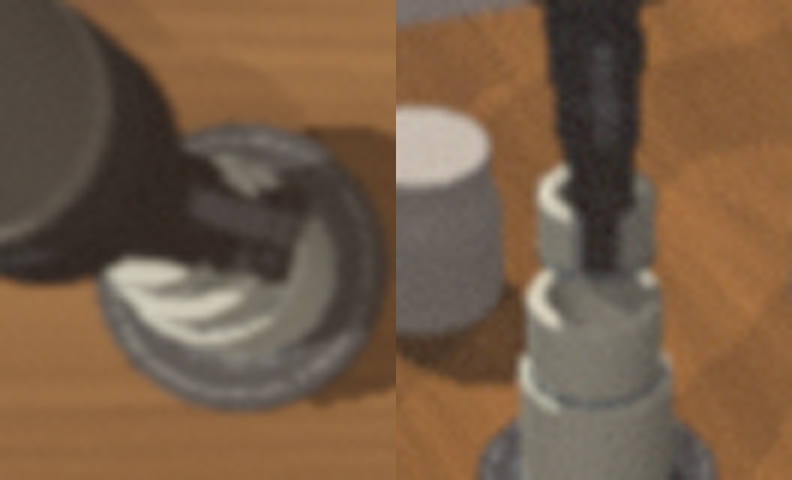

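In the side view the small tier is within about 1 mm of the middle tier's axis. Lowering.

{"api": "apply_moves", "payload": {"motion": [[0,0,0,-0.05,-0.05,-0.6,-1],[0,0,0,0,0,-0.5,-1],[0,0,0,0,0,-0.3,-1],[0,0,0,0,0,-0.2,-1],[0,0,0,0,0,-0.2,-1],[0,0,0,0,0,0,-1],[0,0,0,0,0,0,-1],[0,0,0,0,0,0,-1]]}}

```text
time: 25.7
tool_pos: [0.6141, 0.2525, 0.151]
tool_rot: [40.9, 90.0, 25.6]
contact_force: [-0.1, 0.4, -0.2]
opening: 0.0487
```

{"api": "apply_moves", "payload": {"motion": [[0,0,0,0,0,-0.1,-1],[0,0,0,0,0,-0.1,-1],[0,0,0,0,0,-0.1,-1],[0,0,0,0,0,0,-1],[0,0,0,0,0,0,-1],[0,0,0,0,0,0,-1],[0,0,0,0,0,0,-1],[0,0,0,0,0,0,-1]]}}

```text
time: 26.7
tool_pos: [0.614, 0.2524, 0.1478]
tool_rot: [38.3, 90.0, 23.0]
contact_force: [0.1, -0.1, -0.8]
opening: 0.0488
```

{"api": "apply_moves", "payload": {"motion": [[0,0,0,0,0,-0.05,-1],[0,0,0,0,0,-0.05,-1],[0,0,0,0,0,0,-1],[0,0,0,0,0,0,-1],[0,0,0,0,0,0,-1],[0,0,0,0,0,0,-1],[0,0,0,0,0,0,-1],[0,0,0,0,0,0,-1]]}}

```text
time: 27.7
tool_pos: [0.6141, 0.2524, 0.1471]
tool_rot: [46.4, 90.0, 31.1]
contact_force: [-1.6, -0.9, 4.2]
opening: 0.0486
```

Home (contact at 0.147 as predicted). Releasing.

{"api": "apply_moves", "payload": {"motion": [[0,0,0,0,0,0,0.6],[0,0,0,0,0,0,1],[0,0,0,0,0,0,1],[0,0,0,0,0,0,1],[0,0,0,0,0,1,1],[0,0,0,0,0,3,1],[0,0,0,0,0,4,1],[0,0,0,-1,-2,0.5,1]]}}

```text
time: 28.7
tool_pos: [0.6062, 0.2347, 0.2363]
tool_rot: [40.2, 89.5, 25.0]
contact_force: [-0.2, -0.4, 0.4]
opening: 0.0859
```

{"api": "apply_moves", "payload": {"motion": [[0,0,0,-3,-4,0,1],[0,0,0,-3,-4,0,1],[0,0,0,-3,-4,0,1],[0,0,0,-3,-4,0,1],[0,0,0,-3,-3.5,-2,1],[0,0,0,-2,-1.5,-3,0],[0,0,0,0,0,-3,0],[0,0,0,0,0,-2,0]]}}

```text
time: 29.7
tool_pos: [0.4337, 0.0221, 0.1316]
tool_rot: [73.2, 89.9, 57.8]
contact_force: [0.7, -0.2, 0.7]
opening: 0.0426
```

```bash
python3 - <<'E'
from rims import *
o=manip.observe();print(o["tool_pos"],o["contact_force"],o["opening"])
T=cam("top");S=cam("side"); S0=dict(np.load("side0.npz"));T0=dict(np.load("top0.npz"))
for th in(105,120): print("lid disc",rim(T0,311,289,.012,th,16),rim(S0,272,265,.012,th,10))
z=.173; p=(.614,.2525,z)
im=[]
for c,q in((T,p),(S,p)):
    u,v=map(round,proj(c,q)); print(u,v)
    k=c["img"][v-30:v+50,u-33:u+33,::-1]; im.append(cv2.resize(k,(330,400),interpolation=cv2.INTER_CUBIC))
u,v=272,262; im.append(cv2.resize(S0["img"][v-12:v+12,u-10:u+10,::-1],(333,400),interpolation=cv2.INTER_CUBIC)[:,:140]) if 0 else None
u,v=272,250
im.append(cv2.resize(S["img"][v-30:v+18,u-15:u+15,::-1],(130*0+138,400-0),interpolation=cv2.INTER_CUBIC)) if 0 else im.append(cv2.resize(S["img"][v-40:v+40,u-14:u+14,::-1],(140,400),interpolation=cv2.INTER_CUBIC))
cv2.imwrite("pics/g7.png",np.hstack(im))
E
```

```text
[0.43369762 0.02208898 0.13164912] [ 0.69480501 -0.15294715  0.73990597] 0.04263571629026711
lid disc (435, 22, 40, 41) (433, 20, 39, 46)
lid disc (435, 22, 38, 40) (433, 20, 38, 45)
194 202
312 139
```

View pics/g7.png

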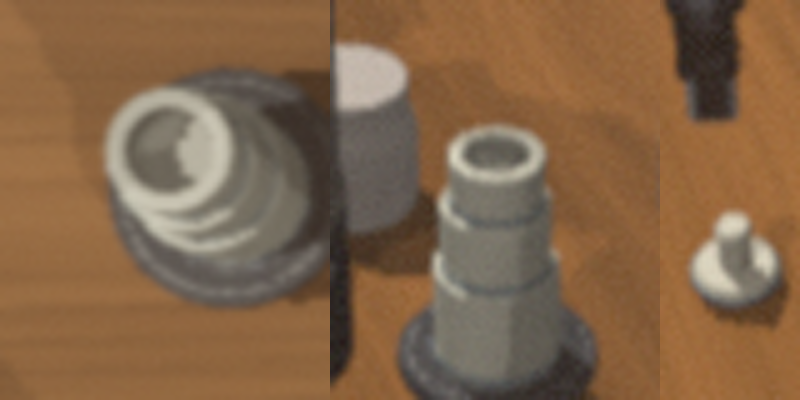

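The three tiers stack straight. The lid is upright under the gripper at about (0.434, 0.021).

{"api": "apply_moves", "payload": {"motion": [[0,0,0,0,-0.1,-2,0],[0,0,0,0,0,-3,0],[0,0,0,0,0,-3,0],[0,0,0,0,0,-2,0],[0,0,0,0,0,-1,0],[0,0,0,0,0,-0.25,0],[0,0,0,0,0,0,0],[0,0,0,0,0,0,0]]}}

```text
time: 30.8
tool_pos: [0.4348, 0.0215, 0.0201]
tool_rot: [29.9, 89.9, 14.6]
contact_force: [-0.2, -0.8, 0.6]
opening: 0.0427
```

{"api": "apply_moves", "payload": {"motion": [[0,0,0,0,0,0,-0.3],[0,0,0,0,0,0,-0.5],[0,0,0,0,0,0,-1],[0,0,0,0,0,0,-1],[0,0,0,0,0,0,-1],[0,0,0,0,0,0,-1],[0,0,0,0,0,0,-1],[0,0,0,0,0,0,-1]]}}

```text
time: 31.8
tool_pos: [0.4341, 0.0211, 0.0195]
tool_rot: [-29.8, 90.0, -45.1]
contact_force: [-1.4, -2.1, 5.1]
opening: 0.0145
```

{"api": "apply_moves", "payload": {"motion": [[0,0,0,0,0,0.5,-1],[0,0,0,0,0,2,-1],[0,0,0,0,0,4,-1],[0,0,0,0,0,5,-1],[0,0,0,0,0,5,-1],[0,0,0,0,0,4,-1],[0,0,0,0,0,1.5,-1],[0,0,0,2,2.5,0,-1]]}}

```text
time: 32.8
tool_pos: [0.4539, 0.0449, 0.2401]
tool_rot: [53.4, 89.9, 37.8]
contact_force: [0.1, 1.1, -0.9]
opening: 0.0137
```

{"api": "apply_moves", "payload": {"motion": [[0,0,0,3,4,0,-1],[0,0,0,3,4,0,-1],[0,0,0,3,4,0,-1],[0,0,0,3,4,0,-1],[0,0,0,2.5,3,0,-1],[0,0,0,1,1,0,-1],[0,0,0,0.4,0.5,-1,-1],[0,0,0,0,0,-1,-1]]}}

```text
time: 33.8
tool_pos: [0.6122, 0.2511, 0.217]
tool_rot: [-142.8, 89.8, -158.1]
contact_force: [-0.1, -0.6, -0.5]
opening: 0.0141
```

```bash
python3 - <<'E'
from rims import *
o=manip.observe();print(o["tool_pos"],o["contact_force"],o["opening"])
T=cam("top");S=cam("side"); p=(.614,.2525,.173)
im=[]
for c in(T,S):
    u,v=map(round,proj(c,p)); print(u,v)
    k=c["img"][v-40:v+40,u-33:u+33,::-1]; im.append(cv2.resize(k,(396,480),interpolation=cv2.INTER_CUBIC))
cv2.imwrite("pics/g8.png",np.hstack(im))
E
```

```text
[0.61217796 0.25109106 0.21699348] [-0.08728415 -0.57316045 -0.47883293] 0.014112782455725231
194 202
312 139
```

View pics/g8.png

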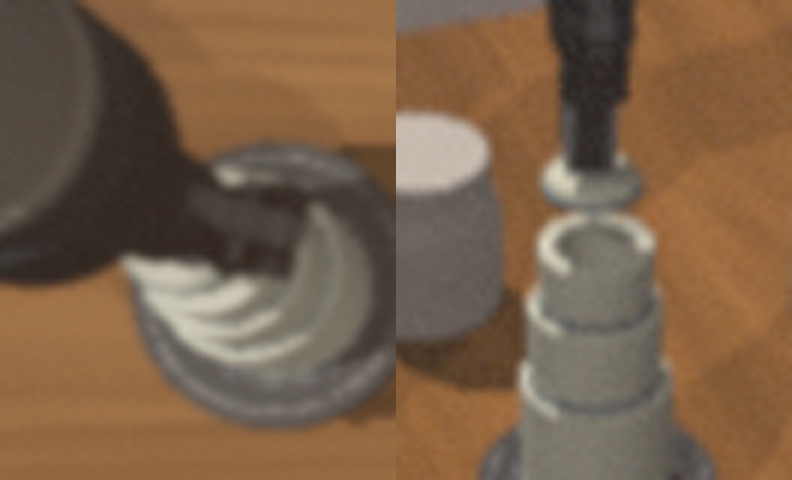

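The lid is level but about 2 mm short in x, which matches the TCP reading. Correcting and lowering.

{"api": "apply_moves", "payload": {"motion": [[0,0,0,0.2,0.1,-0.8,-1],[0,0,0,0,0,-0.8,-1],[0,0,0,0,0,-0.4,-1],[0,0,0,0,0,-0.3,-1],[0,0,0,0,0,-0.2,-1],[0,0,0,0,0,0,-1],[0,0,0,0,0,0,-1],[0,0,0,0,0,0,-1]]}}

```text
time: 34.9
tool_pos: [0.6152, 0.2524, 0.1945]
tool_rot: [34.6, 90.0, 19.3]
contact_force: [-0.1, -0.4, -0.1]
opening: 0.014
```

{"api": "apply_moves", "payload": {"motion": [[0,0,0,0,0,-0.1,-1],[0,0,0,0,0,-0.1,-1],[0,0,0,0,0,0,-1],[0,0,0,0,0,0,-1],[0,0,0,0,0,0,-1],[0,0,0,0,0,0,-1],[0,0,0,0,0,0,-1],[0,0,0,0,0,0,-1]]}}

```text
time: 35.9
tool_pos: [0.615, 0.2525, 0.1923]
tool_rot: [61.1, 90.0, 45.7]
contact_force: [0.1, -0.4, -0.7]
opening: 0.0141
```

{"api": "apply_moves", "payload": {"motion": [[0,0,0,-0.1,0,-0.1,-1],[0,0,0,0,0,-0.1,-1],[0,0,0,0,0,-0.1,-1],[0,0,0,0,0,-0.1,-1],[0,0,0,0,0,0,-1],[0,0,0,0,0,0,-1],[0,0,0,0,0,0,-1],[0,0,0,0,0,0,-1]]}}

```text
time: 36.9
tool_pos: [0.614, 0.2524, 0.1884]
tool_rot: [52.6, 90.0, 37.2]
contact_force: [-1.5, 0.3, -0.3]
opening: 0.0138
```

{"api": "apply_moves", "payload": {"motion": [[0,0,0,0,0,-0.1,-1],[0,0,0,0,0,-0.05,-1],[0,0,0,0,0,0,-1],[0,0,0,0,0,0,-1],[0,0,0,0,0,0,-1],[0,0,0,0,0,0,-1],[0,0,0,0,0,0,-1],[0,0,0,0,0,0,-1]]}}

```text
time: 37.9
tool_pos: [0.614, 0.2524, 0.1868]
tool_rot: [59.7, 90.0, 44.4]
contact_force: [0.7, -0.0, -0.5]
opening: 0.0144
```

{"api": "apply_moves", "payload": {"motion": [[0,0,0,0,0,-0.05,-1],[0,0,0,0,0,-0.05,-1],[0,0,0,0,0,0,-1],[0,0,0,0,0,0,-1],[0,0,0,0,0,0,-1],[0,0,0,0,0,0,-1],[0,0,0,0,0,0,-1],[0,0,0,0,0,0,-1]]}}

```text
time: 38.9
tool_pos: [0.6143, 0.2525, 0.1866]
tool_rot: [43.5, 89.9, 28.2]
contact_force: [-0.9, -0.5, 5.7]
opening: 0.0139
```

Contact at the home height. I release, rise and back away.

{"api": "apply_moves", "payload": {"motion": [[0,0,0,0,0,0,-0.3],[0,0,0,0,0,0,0],[0,0,0,0,0,0,0],[0,0,0,0,0,0,0],[0,0,0,0,0,1,0],[0,0,0,0,0,2.5,0],[0,0,0,0,0,4,0],[0,0,0,0,0,0,0]]}}

```text
time: 39.9
tool_pos: [0.6164, 0.2527, 0.2661]
tool_rot: [33.5, 89.4, 18.1]
contact_force: [0.5, -1.1, -1.4]
opening: 0.0427
```

{"api": "apply_moves", "payload": {"motion": [[0,0,0,-2,-3,0,0],[0,0,0,-3,-4,0,0],[0,0,0,-3,-4,0,0],[0,0,0,-3,-4,0,0],[0,0,0,-3,-4,0,0],[0,0,0,-1,-2,0,0],[0,0,0,0,0,0,0],[0,0,0,0,0,0,0]]}}

```text
time: 40.9
tool_pos: [0.4649, 0.0444, 0.2607]
tool_rot: [60.9, 89.9, 45.7]
contact_force: [0.0, 0.7, 0.2]
opening: 0.0422
```

```bash
python3 - <<'E'
from rims import *
o=manip.observe();print(o["tool_pos"],o["contact_force"],o["opening"])
T=cam("top");S=cam("side"); p=(.614,.2525,.14)
print(proj(S,(.614,.2525,.207)),proj(S,(.614,.2525,.181)))
im=[]
for c in(T,S):
    u,v=map(round,proj(c,p)); print(u,v)
    k=c["img"][v-40:v+40,u-33:u+33,::-1]; im.append(cv2.resize(k,(396,480),interpolation=cv2.INTER_CUBIC))
cv2.imwrite("pics/g9.png",np.hstack(im))
print("cup",rim(T,284,209,.056,130))
E
```

```text
[0.46486747 0.04439231 0.26074552] [0.04599798 0.72845972 0.20530693] 0.04215028333252372
(np.float64(311.63406932475584), np.float64(126.91796948843714)) (np.float64(311.5831928060324), np.float64(135.85743921103543))
198 205
312 149
cup (618, 84, 70, 71)
```

View pics/g9.png

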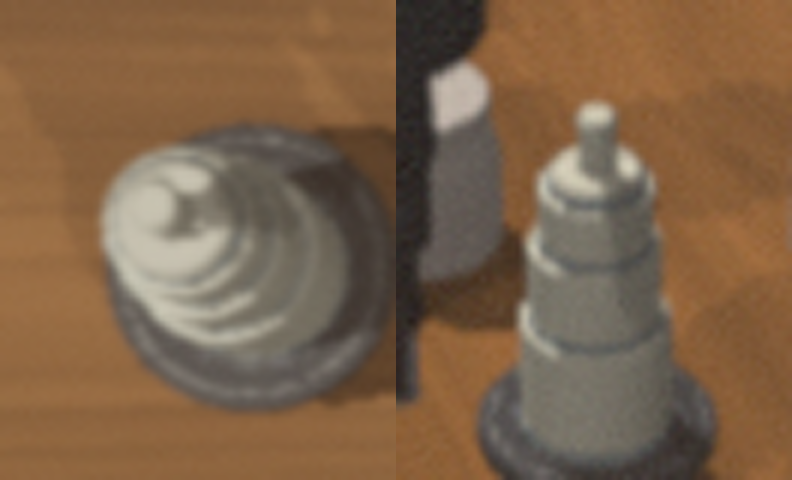

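The full stack is straight, with the lid sitting level in the small tier. The knob top at row ~127 matches the predicted home height, and the gripper is clear. Handing in.

```bash
python3 -c "
from cell import ticket; print(ticket.job_done())"
```

```text
the job is handed in; nothing more can be done
None
```

The box is assembled on the decorating wheel and handed in: large tier, then middle, small and lid, each lowered slowly until it touched and then released. It took about 41 s of the 106 s allowed.

**Seating:** each part made contact at its predicted home height, to within about 0.5 mm, at 4–6 N. The last side picture shows the stack straight and the lid level, with the knob top on the predicted image row.

**Centring:** the large tier measured about 2 mm off the wheel's centre.

**Left alone:** the teacup measured in the same place before and after. I did not re-measure the amber bowl or paste tub, but the arm's path never came near the bowl. The gripper was clear of everything at hand-in.

**Disagreement:** the two cameras differed by 4–5 mm in y throughout, so I used their average. No check failed.

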